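# Portion tea: cup under the chute, lever three clicks and hold

## Robot

A 6-joint arm with a two-finger parallel gripper is mounted at the origin on the work surface. World frame = base frame: x ahead of the robot, y to its left, z up, the work surface at z = 0. Lengths are in m, angles in rad, forces in N, time in s.
With the tool pointing down it reaches from about 0.35 to 0.775 m from the base axis. Payload 5.5 kg.
Tool frame: the origin (TCP) lies at the very end of the fingers, on their centre line; the grasp point (between the pads) lies env.hold_point_z behind it (env.hold_point_z is the distance from the TCP to the grasp point, in m); z points along the fingers, y is the line along which they close (so a half turn about z gives the same grasp; the last joint's range is limited). The gripper opens to 85 mm and grips with 20 to 120 N. Pads are 22 mm wide; open, the fingers measure 114 mm over their backs; the gripper's body (76 mm by 85 mm) begins 54 mm behind the grasp point. The pads swing forward as they close: fully open they stand 13 mm farther back than shut.
Start: joints at [1.044, 0.313, 0.046, 1.304, 0, 1.431], TCP at [0.217, 0.533, 0.231] pointing down, gripper open.
Joint ranges: [-2.76, 2.76], [-0.86, 1.69], [-1.03, 1.26], [-2.2, 2.34], [-1.47, 1.5], [-3.14, 3.14]. Speed limits (rad/s): [2.57, 2.57, 3.14, 3.14, 3.14, 3.14].

## Interface

Orientations are given as a unit quaternion [w, x, y, z].
In Python, from workcell import env gives the robot as it stands.
- The arm moves only by the tool carry_out, never from a script. Its argument "steps" is a list of rows, each a list of 3 entries, a list of its own where there are three numbers: the turn, a rotation vector about the tool's x, y, z in degrees, then the shift along the tool's x, y, z in cm, then the closure in counts, from 0 (fully open) to 255 (shut). A call has exactly 8 rows; each row is the pose to reach, as a shift and turn from the pose commanded when the call began, along the tool's axes at that moment; what a row does not reach only later rows make up. A row lasts 1/8 s, in which the tool goes at most 62.5 mm and 10.7 degrees, less where a joint would pass 70% of its speed; a pose out of reach is approached as far as the arm can. A call with a gripper value outside its range is refused whole. The fingers move at their own pace and stop on an object; "force" is the grip in N (left out, the last holds). Time passes only in rows, so rows that repeat a pose let the fingers close, or fill a call up. It gives the time, the measured TCP pose, the force, the opening and the grip force at its end, in the units of the state.
- env.get_state(): the state, without advancing time (a new reading comes with each control period).
- env.read_camera(name): name is "side" or "top" or "wrist"; returns (picture, depth): 480x640x3 uint8, red, green, blue; 480x640 float32, m along the optical axis (not along the pixel's ray), 0 where there is no reading.
- env.get_calibration(name): a dict with "fx", "fy", "cx", "cy" (pixels), "origin" and "orientation" of the camera in the world. Camera axes: x right, y up, looking along -z (the intrinsics and any distortion apply to the point x, -y, -z); pixel columns grow to the right and rows downward; lengths in m; the calibration is good to about 2 mm. A picture is of the moment at which its call begins: read the wrist's pose just before it. get_calibration takes no time and is no camera call; for the wrist camera it gives the pose at the moment of the call.
- env.hand_in(): hands the job in; it is judged then, once.
The state is a dict: "clock": time; "joint_pos": joint angles; "qvel": joint speeds; "tau": joint torques, N m; "tcp_pos": TCP position; "orientation": TCP orientation; "wrist_force": force on the tool from outside, world axes, zero at the start; "ft_torque": the same for the moment, N m; "finger_gap": finger opening in m; "grip_force": force on a finger pad.
Only numpy, scipy, OpenCV 4.12 (cv2) and the standard library are available. Lean on these libraries where they do the work, as an engineer would, in place of code of your own. Each camera call takes 0.05 s, during which the arm holds its last target. There are 200 camera calls.

## Task

Stand the blue cup upright on the middle of the round brass plate under the tea portioner's chute and let go of it. Then swing the portioner's lever by its black knob, clockwise seen from above, past exactly three clicks, which you feel through the knob, never past a fourth, and finish while still holding it there with the fingers: the lever springs back if you let go, so the program ends holding it. Leave the other cups and things where they are.

Things in the scene. Friction and masses are not known exactly. Their poses are not given: they have to be found in the camera images.
- cup_blue: Blue handleless tea cup standing mouth-up, 65 mm tall, 60 mm across at the rim, a little narrower at the foot, wall 4 mm, about 0.15 kg. Origin: centre of its underside; z up to the mouth. It stands at one of three cup places on the left.
- portioner: Fixed tea portioner: white base slab 130 x 280 x 12 mm, red drum, amber hopper 100 mm across with a brass lid, 287 mm tall in all. Origin: at table height under the vertical axis of drum, hopper and lever; y points along the sloping brass chute to the cup plate, z up. Its place varies, and its turn by 0.25 rad either way.
- cup_plate (a point): Middle of the top of the round brass plate (90 mm across, flat, 16 mm above the table) for the cup, 160 mm from the portioner's axis along its y. The chute (40 mm wide) ends 38 mm short of this middle, 90 mm above the table, rising to 110 mm; a hand closing across the chute (along the portioner's x) clears it.
- lever_knob (a point): Grip point on the lever's upright black knob: a cylinder 18 mm across, from 146 to 200 mm above the table; this point on its axis at 175 mm, 150 mm from the portioner's axis, at rest on the side away from the cup plate. x axis: outward along the arm, a steel bar 16 mm wide, top at 146 mm. It can be pinched from above and led round the arc.
- portion_lever (a joint): Lever angle, rad: 0 at the rest stop, growing clockwise seen from above, up to 1.1. A spring always pushes it back to 0 (6.7 N at the knob at rest, about 8.5 N at the third click); the clicks do not hold it. Over the last 10 mm before each click the force at the knob climbs 2 to 6 N above the spring's, at the click it drops to 2 to 6 N below it, then recovers within 10 mm; it never passes 16 N.
- click_ring: Brass ring 124 mm across under the lever, carrying the click pins; origin on the portioner's axis at table height, red index on its x axis; turned a little differently each time. Clicks are 0.2 rad (30 mm at the knob) apart, the first 0.12 to 0.24 rad from rest, five in all: they come with the lever's arm 0.48, 0.68, 0.88, 1.08, 1.28 rad clockwise of the index.
- cup_white: White cup, same shape as the blue one; leave it.
- cup_pink: Pink cup, same shape as the blue one; leave it.
- teapot: Teal teapot, 120 mm across, 116 mm tall, spout along its x; leave it.
- tea_tin: Red tea tin with a blue label, 70 mm across, 110 mm tall; leave it.
- figurine: Small white china figurine, 76 mm tall; leave it.
- sugar_bowl: Blue china bowl, 90 mm across, 55 mm tall; leave it.

How it is judged:
By the outcome, as a careful person would: the job done as asked, in the order asked, and still so for the second after the job is handed in, while the arm keeps its last pose, push and grip.
It also fails if it takes over 72 s, if anything falls off the work surface, if the arm or the gripper's body presses on something with over 40 N, if the wrist force passes 120 N, or if a joint passes its speed limit or range.

## Working session

There is one attempt and no reset: what is moved stays moved. The work goes in short steps, Python scripts to look and compute and a tool call to move; the robot and the scene stay as the last step left them, time stands still between calls to the robot, and variables do not carry over. Pictures are saved under pics/ and viewed, at most 10 in all, crops included, and the job is handed in when it is done.

Besides the shell and the picture viewer there is one more tool, called after ">>>" as name([rows], argument=value, ...), one row to a line, values as JSON. carry_out: Moves the arm, as the interface text tells. Its arguments: {"type":"object","properties":{"steps":{"type":"array","items":{"type":"array"}},"force":{"type":"number"}},"required":["steps"]}

```bash
mkdir -p pics; ls; python3 - <<'E'
from workcell import env
import cv2,numpy as np
for n in("top","side"):
    p,d=env.read_camera(n); cv2.imwrite(f"pics/{n}0.png",p[...,::-1]); np.save(f"{n}d.npy",d); np.save(f"{n}p.npy",p)
    print(n,env.get_calibration(n))
print(env.get_state(),env.hold_point_z)
E
```

```text
pics
top {'fx': 527.3994419018878, 'fy': 527.3994419018878, 'cx': 317.7494539083204, 'cy': 234.30913038766855, 'origin': array([ 0.31058447, -0.0267433 ,  1.57099122]), 'orientation': array([ 0.71371244,  0.05887212, -0.05728109, -0.69560585])}
side {'fx': 451.1765429903757, 'fy': 451.1765429903757, 'cx': 312.96781077112394, 'cy': 242.57731846730184, 'origin': array([0.4517405 , 0.72384498, 0.87296562]), 'orientation': array([-0.09139234, -0.02840942,  0.37732765,  0.92112116])}
{'clock': 0.1, 'joint_pos': array([1.04438785e+00, 3.13944719e-01, 4.50793734e-02, 1.30361786e+00,
       3.46191710e-07, 1.43122490e+00]), 'qvel': array([ 1.62469730e-03, -1.42047250e-03,  2.14699545e-03,  1.14939896e-03,
        1.65917332e-04,  4.56639127e-05]), 'tau': array([ 3.49146867e-03, -4.81725883e+01,  2.99243367e+01,  1.27058354e-02,
       -8.26673727e-05,  1.05233684e-05]), 'tcp_pos': array([0.21668058, 0.53210429, 0.2304816 ]), 'orientation': array([-2.75858291e-04,  1.92214722e-01,  9.81352530e-01, -7.97050623e-04]), 'wrist_force': array([-0.2522031 , -0.09737213,  0.58040616]), 'ft_torque': array([-0.03074777, -0.03412543, -0.03481166]), 'grip_force': 0.0, 'finger_gap': 0.0850556145748556} 0.0187
```

View pics/top0.png

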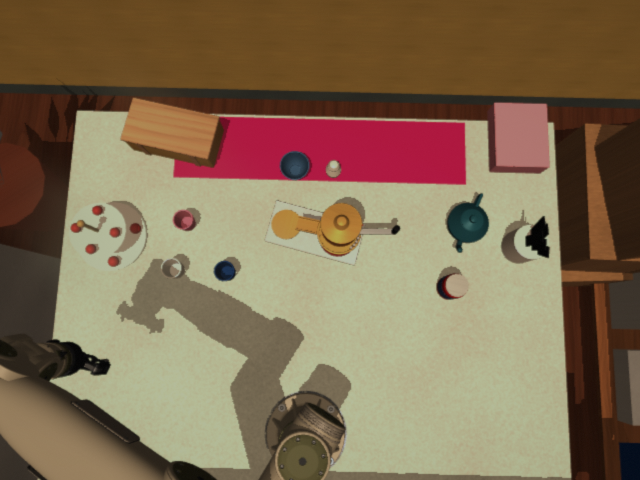

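View pics/side0.png

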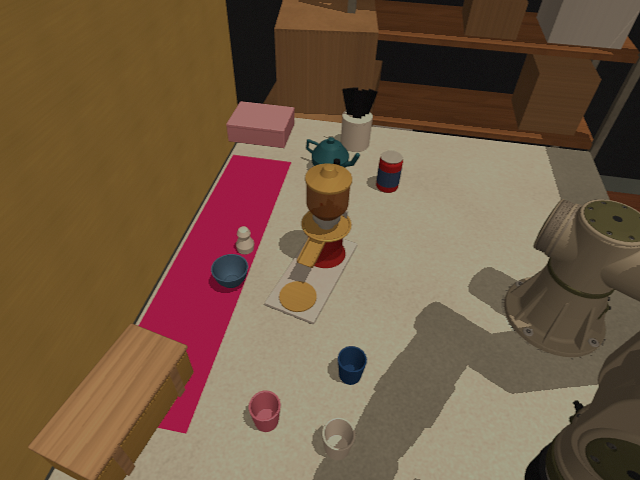

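Top view: blue cup at (225,270), plate (286,224), lid (341,222), knob (396,229). Side view: blue cup at (352,365), plate (298,296), portioner about (327,200), with the knob hidden behind it.

```bash
cat > h.py <<'E'
import numpy as np,cv2
from scipy.spatial.transform import Rotation as R
def rot(q): return R.from_quat(np.r_[q[1:],q[0]])
def ray(c,u,v):
    d=np.array([(u-c['cx'])/c['fx'],-(v-c['cy'])/c['fy'],-1.]); return np.array(c['origin']),rot(c['orientation']).apply(d)
def onz(c,u,v,z):
    o,d=ray(c,u,v); return o+d*(z-o[2])/d[2]
def dep(c,u,v,D):
    o,d=ray(c,u,v); return o+d*D[int(round(v)),int(round(u))]
def tri(*cuv):
    A=0;b=0
    for c,u,v in cuv:
        o,d=ray(c,u,v); d=d/np.linalg.norm(d); P=np.eye(3)-np.outer(d,d); A=A+P; b=b+P@o
    return np.linalg.solve(A,b)
def cloud(c,D):
    v,u=np.mgrid[:480,:640]; d=np.stack([(u-c['cx'])/c['fx'],-(v-c['cy'])/c['fy'],-np.ones(u.shape)],-1)
    return np.array(c['origin'])+rot(c['orientation']).apply((d*D[...,None]).reshape(-1,3)).reshape(480,640,3)
E
python3 - <<'E'
from h import *
from workcell import env
np.set_printoptions(precision=4,suppress=True)
T=env.get_calibration('top');S=env.get_calibration('side')
Td=np.load('topd.npy');Sd=np.load('sided.npy')
print('cup floor/plate tri',tri((T,286,224),(S,298,296)),'depth',dep(T,286,224,Td),dep(S,298,296,Sd))
print('knob',dep(T,396,229,Td),'lid',dep(T,341,222,Td))
for n,c,D,(u0,u1,v0,v1) in(('top',T,Td,(205,245,250,290)),('side',S,Sd,(325,380,335,395))):
    P=cloud(c,D)[v0:v1,u0:u1]; p=np.load(n+'p.npy')[v0:v1,u0:u1].astype(int)
    m=(P[...,2]>.055)&(P[...,2]<.075)
    q=P[m]; print(n,'rim',q.shape,q[:,2].max(),(q.min(0)+q.max(0))/2, cv2.minEnclosingCircle(q[:,:2].astype(np.float32)))
P=cloud(T,Td); p=np.load('topp.npy').astype(int)
m=(P[...,2]>.140)&(P[...,2]<.21); m[:,:365]=0;m[:,405:]=0;m[:205]=0;m[245:]=0
q=P[m];print('arm/knob z',np.percentile(q[:,2],[5,50,95]));k=q[q[:,2]>.17];print(len(k),(k.min(0)+k.max(0))/2,k.mean(0))
for n in('top','side'):
    p=np.load(n+'p.npy')
    c=p[150:260,250:420] if n=='top' else p[150:320,250:370]
    cv2.imwrite(f'pics/{n}1.png',cv2.resize(c[...,::-1],None,fx=4.5 if n=='top' else 3.5,fy=4.5 if n=='top' else 3.5,interpolation=cv2.INTER_CUBIC))
E
```

```text
cup floor/plate tri [0.5983 0.0762 0.0138] depth [0.5975 0.0761 0.0156] [0.5983 0.0783 0.0167]
knob [ 0.5577 -0.2269  0.1994] lid [ 0.5571 -0.0781  0.2813]
top rim (97, 3) 0.07292562210629816 [0.4485 0.2474 0.0642] ((0.4488573670387268, 0.24792306125164032), 0.030338551849126816)
side rim (280, 3) 0.06911421863686318 [0.4516 0.2463 0.0621] ((0.45206862688064575, 0.2465153932571411), 0.03064550645649433)
arm/knob z [0.1414 0.1469 0.2001]
49 [ 0.5599 -0.227   0.188 ] [ 0.5592 -0.2266  0.1949]
```

View pics/top1.png

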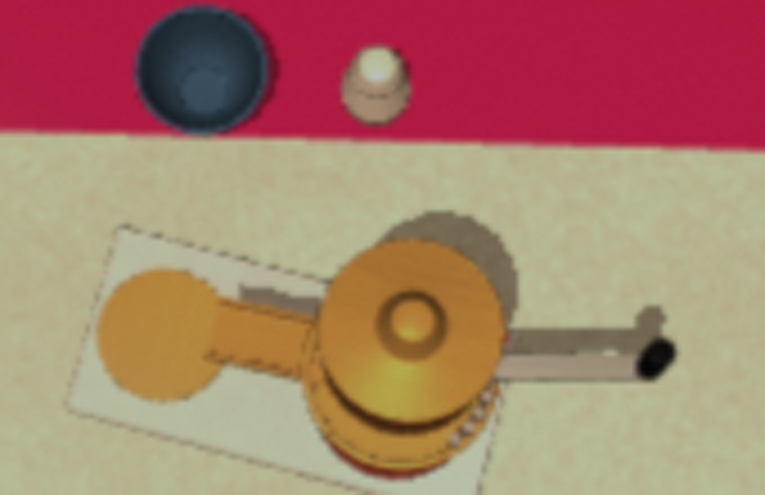

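The enlarged top view shows the plate centred at crop (163,335), i.e. pixel (286,224). A speck of the ring's red index shows at crop (505,338), just anticlockwise of the arm. The lever points almost along world -y. Next I move above the blue cup, with the hand already turned to close along the portioner's x.

>>> carry_out([
  [[0,0,10.3],[-4,-2.2,1],0],
  [[0,0,20.6],[-8,-4.4,2.5],0],
  [[0,0,31],[-12.2,-6.6,4],0],
  [[0,0,41.3],[-16.2,-8.8,5.5],0],
  [[0,0,51.7],[-20.2,-11,7],0],
  [[0,0,62],[-24.3,-13.2,8.5],0],
  [[0,0,72.3],[-28.4,-15.4,10],0],
  [[0,0,82.7],[-32.4,-17.6,11],0],
])

```text
clock: 1.1
tcp_pos: [0.4509, 0.2458, 0.1203]
orientation: [-0.0, 0.794, 0.607, -0.001]
wrist_force: [-0.0, 0.2, -0.4]
finger_gap: 0.0854
grip_force: 0.0
```

```bash
cat >> h.py <<'E'
def plan(s,pos,yaw):  # yaw: world angle (deg) of tool y, tool down
    r=rot(s['orientation']); y=np.radians(yaw); Y=np.array([np.cos(y),np.sin(y),0]);Z=np.array([0,0,-1.]);X=np.cross(Y,Z)
    t=R.from_matrix(np.c_[X,Y,Z]); return np.degrees((r.inv()*t).as_rotvec()).round(1), (r.inv().apply(np.array(pos)-s['tcp_pos'])*100).round(2)
E
python3 - <<'E'
from h import *
from workcell import env
s=env.get_state();print(s['tcp_pos'],s['joint_pos'],s['clock'])
print(plan(s,[.4505,.247,.026],-14.8))
c=env.get_calibration('wrist');p,D=env.read_camera('wrist');cv2.imwrite('pics/w1.png',p[...,::-1])
P=cloud(c,D);m=(P[...,2]>.058)&(P[...,2]<.072)&(np.hypot(P[...,0]-.4505,P[...,1]-.247)<.045)
q=P[m];print(len(q),np.median(q[:,2]),cv2.minEnclosingCircle(q[:,:2].astype(np.float32)) if len(q) else '')
E
```

```text
[0.45088149 0.24583895 0.12027673] [ 3.42698278e-01  2.58828055e-01 -3.09259687e-01  1.00391321e+00
  1.13897613e-04  2.17895432e+00] 1.1
(array([-0.1,  0. , -0.4]), array([ 0.11, -0.06,  9.43]))
2654 0.06431385673702297 ((0.4497162997722626, 0.24588435888290405), 0.03001493029296398)
```

>>> carry_out([
  [[0,0,0],[0,-0.1,3.5],0],
  [[0,0,0],[0,-0.1,7],0],
  [[0,0,0],[0,-0.1,9.8],0],
  [[0,0,0],[0,-0.1,9.8],0],
  [[0,0,0],[0,-0.1,9.8],255],
  [[0,0,0],[0,-0.1,9.8],255],
  [[0,0,0],[0,-0.1,9.8],255],
  [[0,0,0],[0,-0.1,9.8],255],
], force=40)

```text
clock: 2.15
tcp_pos: [0.4507, 0.2481, 0.0251]
orientation: [0.0, 0.793, 0.61, 0.001]
wrist_force: [-1.8, -0.0, 6.4]
finger_gap: 0.0576
grip_force: 42.4
```

>>> carry_out([
  [[0,0,0],[0,0,-2],255],
  [[0,0,0],[0,0,-6],255],
  [[0,0,0],[0,0,-11],255],
  [[0,0,0],[0,0,-12],255],
  [[0,0,0],[0,0,-12],255],
  [[0,0,0],[0,0,-12],255],
  [[0,0,0],[0,0,-12],255],
  [[0,0,0],[0,0,-12],255],
])

```text
clock: 3.15
tcp_pos: [0.449, 0.2474, 0.1423]
orientation: [-0.0, 0.793, 0.61, -0.001]
wrist_force: [0.5, -0.3, -1.9]
finger_gap: 0.0575
grip_force: 43.2
```

```bash
python3 - <<'E'
from h import *
from workcell import env
s=env.get_state();print(s['tcp_pos'],s['joint_pos'],s['wrist_force'],s['finger_gap'])
print(plan(s,[.598,.0765,s['tcp_pos'][2]],-14.8))
S=env.get_calibration('side');p,D=env.read_camera('side');P=cloud(S,D);pi=p.astype(int)
m=(pi[...,2]>pi[...,0]+25)&(np.hypot(P[...,0]-.45,P[...,1]-.247)<.05)
q=P[m];print(len(q),np.percentile(q,[1,50,99],axis=0),(q.min(0)+q.max(0))/2)
E
```

```text
[0.4490486  0.24735821 0.14226722] [ 3.46789361e-01  2.40817470e-01 -2.75398874e-01  1.05652101e+00
  3.33490765e-05  2.17699627e+00] [ 0.475843   -0.29700375 -1.94181972] 0.05754481886770582
(array([-0.1,  0.1, -0.1]), array([-12.69,  18.78,  -0.02]))
799 [[0.42648046 0.22192236 0.12134466]
 [0.45172117 0.26204128 0.15289188]
 [0.47575551 0.27528261 0.18423857]] [0.45108612 0.24840258 0.16879508]
```

>>> carry_out([
  [[0,0,0],[-2,3,0],255],
  [[0,0,0],[-4.5,6.5,0],255],
  [[0,0,0],[-7,10,0],255],
  [[0,0,0],[-9,13.5,0],255],
  [[0,0,0],[-11,16.5,0],255],
  [[0,0,0],[-12.7,18.8,0],255],
  [[0,0,0],[-12.7,18.8,0],255],
  [[0,0,0],[-12.7,18.8,0],255],
])

```text
clock: 4.2
tcp_pos: [0.5981, 0.0768, 0.1428]
orientation: [-0.001, 0.793, 0.61, -0.0]
wrist_force: [0.2, 0.1, -1.7]
finger_gap: 0.0572
grip_force: 43.3
```

```bash
python3 - <<'E'
from h import *
from workcell import env
s=env.get_state();print(s['tcp_pos'],s['joint_pos'],s['wrist_force'],s['finger_gap'])
print(plan(s,[.598,.0765,.042],-14.8))
c=env.get_calibration('wrist');p,D=env.read_camera('wrist');cv2.imwrite('pics/w2.png',p[...,::-1]);P=cloud(c,D)
m=(P[...,2]>.170)&(P[...,2]<.19)&(np.hypot(P[...,0]-.598,P[...,1]-.0765)<.04);q=P[m];print(len(q))
if len(q):print(np.percentile(q[:,2],[1,50,99]),(q.min(0)+q.max(0))/2,cv2.minEnclosingCircle(q[:,:2].astype(np.float32)))
E
```

```text
[0.59813843 0.07681315 0.14279352] [-5.52834035e-03  4.05962394e-01 -3.89800146e-02  1.12724386e+00
  3.95321184e-04  1.82481817e+00] [ 0.15347684  0.07591472 -1.72623027] 0.057160091569603395
(array([-0.1, -0. , -0.1]), array([-3.000e-02,  1.000e-02,  1.008e+01]))
10942
[0.17020105 0.18108663 0.18783917] [0.59974012 0.07684894 0.17999282] ((0.5998604893684387, 0.08351492881774902), 0.03939630091190338)
```

View pics/w2.png

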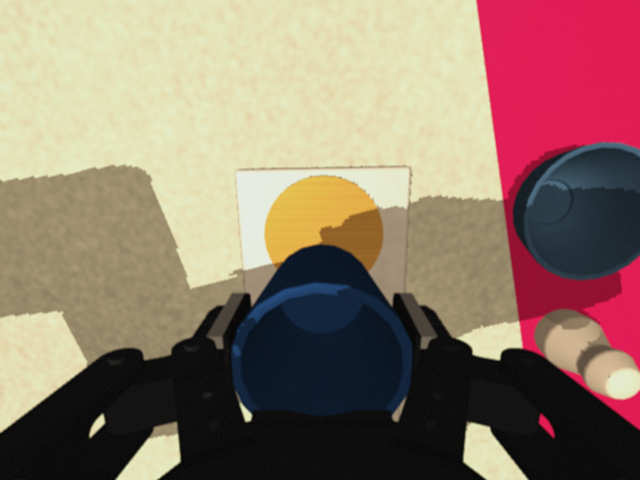

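The wrist view shows the upright cup in the fingers, with its rim across columns 232–412. The plate lies behind it: columns 264–384, top edge at row 176, widest at about row 233. I'll measure the cup's offset from the plate.

```bash
python3 - <<'E'
from h import *
from workcell import env
np.set_printoptions(precision=4,suppress=True)
c=env.get_calibration('wrist')
t=onz(c,324,176,.016);l=onz(c,264,233,.016);r=onz(c,384,233,.016)
print(t,l,r,np.linalg.norm(l-r)); u=np.array([.256,.966,0]);print('plate centre from top edge',t-.045*u,'mid',(l+r)/2)
rim=[onz(c,*a,.182) for a in((322,282),(232,350),(412,350),(240,320),(404,320))]
X=np.array(rim)[:,:2];A=np.c_[2*X,np.ones(5)];z=np.linalg.lstsq(A,(X**2).sum(1),rcond=None)[0];print('rim centre',z[:2],np.sqrt(z[2]+z[0]**2+z[1]**2))
print(env.get_state()['tcp_pos'])
E
```

```text
[0.6107 0.119  0.016 ] [0.5564 0.0896 0.016 ] [0.6436 0.0665 0.016 ] 0.09023004332159107
plate centre from top edge [0.5992 0.0755 0.016 ] mid [0.6    0.0781 0.016 ]
rim centre [0.5978 0.0761] 0.029413273146311425
[0.598  0.0772 0.1429]
```

>>> carry_out([
  [[0,0,0],[0,0.1,3],255],
  [[0,0,0],[0,0.1,6],255],
  [[0,0,0],[0,0.1,8.5],255],
  [[0,0,0],[0,0.1,9.5],255],
  [[0,0,0],[0,0.1,9.9],255],
  [[0,0,0],[0,0.1,9.9],255],
  [[0,0,0],[0,0.1,9.9],255],
  [[0,0,0],[0,0.1,9.9],255],
])

```text
clock: 5.25
tcp_pos: [0.6003, 0.0763, 0.0451]
orientation: [0.0, 0.793, 0.61, 0.001]
wrist_force: [0.6, 0.6, -1.8]
finger_gap: 0.0575
grip_force: 43.3
```

>>> carry_out([
  [[0,0,0],[0,0,0.1],255],
  [[0,0,0],[0,0,0.2],255],
  [[0,0,0],[0,0,0.3],255],
  [[0,0,0],[0,0,0.3],255],
  [[0,0,0],[0,0,0.35],255],
  [[0,0,0],[0,0,0.35],255],
  [[0,0,0],[0,0,0.35],255],
  [[0,0,0],[0,0,0.35],255],
])

```text
clock: 6.25
tcp_pos: [0.5997, 0.0763, 0.0412]
orientation: [0.0, 0.793, 0.61, 0.0]
wrist_force: [-2.9, -0.5, 5.2]
finger_gap: 0.0575
grip_force: 43.5
```

>>> carry_out([
  [[0,0,0],[0,0,0],60],
  [[0,0,0],[0,0,0],0],
  [[0,0,0],[0,0,0],0],
  [[0,0,0],[0,0,0],0],
  [[0,0,0],[0,0,-2],0],
  [[0,0,0],[0,0,-6],0],
  [[0,0,0],[0,0,-12],0],
  [[0,0,0],[0,0,-17],0],
])

```text
clock: 7.25
tcp_pos: [0.5999, 0.0764, 0.213]
orientation: [0.0, 0.793, 0.61, 0.001]
wrist_force: [1.2, 0.2, 0.6]
finger_gap: 0.0858
grip_force: 0.0
```

```bash
python3 - <<'E'
from h import *
from workcell import env
np.set_printoptions(precision=4,suppress=True)
s=env.get_state();print(s['tcp_pos'],s['joint_pos'])
for n in('top','side'):
    c=env.get_calibration(n);p,D=env.read_camera(n);P=cloud(c,D)
    m=(P[...,2]>.07)&(P[...,2]<.09)&(np.hypot(P[...,0]-.599,P[...,1]-.0765)<.037)&(p[...,2].astype(int)>p[...,0]+10)
    q=P[m];print(n,len(q),np.percentile(q[:,2],[5,95]) if len(q) else '',cv2.minEnclosingCircle(q[:,:2].astype(np.float32)) if len(q) else '')
cv2.imwrite('pics/s2.png',cv2.resize(p[150:330,230:390][...,::-1],None,fx=3.3,fy=3.3,interpolation=cv2.INTER_CUBIC))
E
```

```text
[0.5999 0.0764 0.213 ] [-0.0061  0.3758  0.0906  1.2845  0.0001  1.824 ]
top 20 [0.0706 0.0843] ((0.5987648367881775, 0.05779043585062027), 0.02305140718817711)
side 227 [0.071  0.0835] ((0.600182294845581, 0.07545344531536102), 0.030403820797801018)
```

View pics/s2.png

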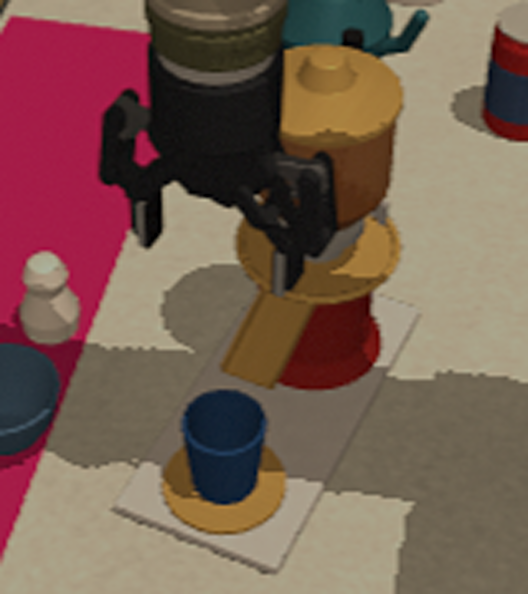

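The side view shows the cup standing upright in the middle of the plate, at crop (222,450), with the fingers clear of it. Next I go round the robot side of the portioner towards the knob.

>>> carry_out([
  [[0,0,0],[2,-4,-1.5],0],
  [[0,0,0],[4.2,-8,-2.7],0],
  [[0,0,0],[6.5,-12,-3.5],0],
  [[0,0,0],[9,-16.2,-4],0],
  [[0,0,0],[14.5,-14.8,-4],0],
  [[0,0,0],[20,-13.4,-4],0],
  [[0,0,0],[25.5,-12,-4],0],
  [[0,0,0],[31,-10.4,-4],0],
])

```text
clock: 8.35
tcp_pos: [0.5793, 0.4044, 0.2503]
orientation: [0.0, 0.793, 0.61, 0.0]
wrist_force: [1.6, -0.6, 0.9]
finger_gap: 0.0853
grip_force: 0.0
```

```bash
python3 - <<'E'
from h import *
from workcell import env
np.set_printoptions(precision=4,suppress=True)
s=env.get_state();print(s['tcp_pos'],s['joint_pos'])
c=env.get_calibration('wrist');print('cam in tool',rot(s['orientation']).inv().apply(c['origin']-s['tcp_pos']),(rot(s['orientation']).inv()*rot(c['orientation'])).apply([0,0,-1]))
print(plan(s,[.558,-.240,.25],0))
E
```

```text
[0.5793 0.4044 0.2503] [ 0.4959  0.5924  0.5243  1.5025 -0.      2.3259]
cam in tool [ 0.0686 -0.0002 -0.1422] [-0.2715  0.0002  0.9624]
(array([  0. ,  -0. , -14.9]), array([-62.83,  14.46,   0.02]))
```

My x axis sign was wrong, so the arm swept the other way at 0.25 m, above everything and with no contact. I'll bring it back round the robot side.

>>> carry_out([
  [[0,0,0],[-5,-1,0],0],
  [[0,0,0],[-10.5,-1.9,0],0],
  [[0,0,0],[-16,-2.8,0],0],
  [[0,0,0],[-21.5,-3.7,0],0],
  [[0,0,0],[-27,-4.6,0],0],
  [[0,0,0],[-32.5,-5.5,0],0],
  [[0,0,0],[-38.3,-6.4,0],0],
  [[0,0,0],[-43.5,-5,0],0],
])

```text
clock: 9.35
tcp_pos: [0.4169, -0.006, 0.2505]
orientation: [-0.0, 0.792, 0.61, -0.0]
wrist_force: [1.9, 0.3, -0.1]
finger_gap: 0.0857
grip_force: 0.0
```

```bash
python3 - <<'E'
from h import *
from workcell import env
s=env.get_state();print(s['tcp_pos'])
for t in([.42,-.13,.25],[.45,-.21,.25],[.558,-.240,.25]): print(plan(s,t,0))
E
```

```text
[ 0.41688039 -0.00597317  0.25050836]
(array([ -0. ,  -0. , -14.8]), array([-11.91,   3.47,   0.05]))
(array([ -0. ,  -0. , -14.8]), array([-18.88,   8.42,   0.05]))
(array([ -0. ,  -0. , -14.8]), array([-19.02,  19.63,   0.04]))
```

>>> carry_out([
  [[0,0,0],[-5.5,1.5,0],0],
  [[0,0,0],[-11.5,3.4,0],0],
  [[0,0,-4],[-16,6.5,0],0],
  [[0,0,-8],[-19.5,10.5,0],0],
  [[0,0,-12],[-19.5,15.5,0],0],
  [[0,0,-14.8],[-19,19.6,0],0],
  [[0,0,-14.8],[-19,19.6,0],0],
  [[0,0,-14.8],[-19,19.6,0],0],
])

```text
clock: 10.35
tcp_pos: [0.5588, -0.2385, 0.2498]
orientation: [-0.001, 0.708, 0.707, -0.0]
wrist_force: [-0.1, 0.2, -0.8]
finger_gap: 0.0856
grip_force: 0.0
```

```bash
python3 - <<'E'
from h import *
from workcell import env
np.set_printoptions(precision=4,suppress=True)
s=env.get_state();print(s['tcp_pos'],s['joint_pos'])
c=env.get_calibration('wrist');p,D=env.read_camera('wrist');cv2.imwrite('pics/w3.png',p[...,::-1]);np.save('w3d.npy',D);np.save('w3p.npy',p)
import pickle;pickle.dump(c,open('w3c.pkl','wb'));P=cloud(c,D)
m=(P[...,2]>.19)&(P[...,2]<.205)&(np.hypot(P[...,0]-.559,P[...,1]+.2265)<.02);q=P[m];print(len(q),(q.min(0)+q.max(0))/2,cv2.minEnclosingCircle(q[:,:2].astype(np.float32)) if len(q) else '')
pi=p.astype(int);m=(pi[...,0]>120)&(pi[...,1]<60)&(pi[...,2]<60)&(np.hypot(P[...,0]-.557,P[...,1]+.078)<.07)&(P[...,2]>.1)
v,u=np.nonzero(m);print(len(u),u.mean() if len(u) else '',v.mean() if len(u) else '',P[m].mean(0) if len(u) else '')
E
```

```text
[ 0.5588 -0.2385  0.2498] [-0.5353  0.3767  0.1817  1.3779 -0.0001  1.0366]
868 [ 0.5622 -0.2292  0.196 ] ((0.5622186660766602, -0.2292267084121704), 0.009032871574163437)
1 359.0 85.0 [ 0.5844 -0.1333  0.1185]
```

View pics/w3.png

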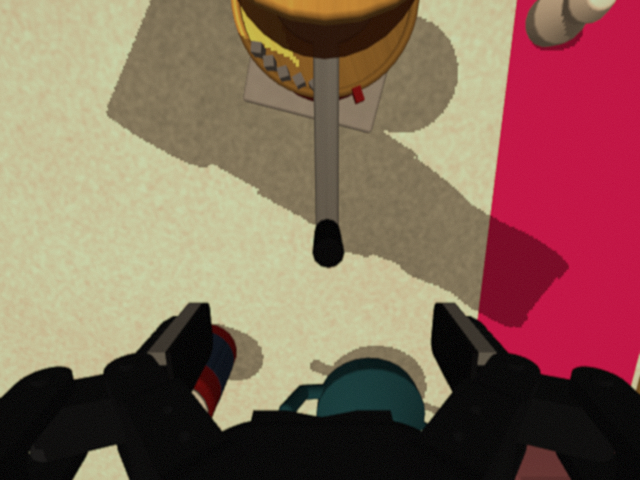

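The wrist view shows the knob's top at about (328,228), the arm rising to (327,60), the red index at (358,95), and four click pins at (257,47) to (299,80). I'll work out the index angle relative to the arm.

```bash
python3 - <<'E'
from h import *
import pickle
from scipy.optimize import least_squares
np.set_printoptions(precision=4,suppress=True)
c=pickle.load(open('w3c.pkl','rb'));D=np.load('w3d.npy');P=cloud(c,D);p=np.load('w3p.npy').astype(int)
z=P[45:100,235:420,2];h,e=np.histogram(z[(z>.09)&(z<.16)],35);print([(round(a,3),b) for a,b in zip(e,h) if b>30])
i=P[88:102,352:365].reshape(-1,3);ip=p[88:102,352:365].reshape(-1,3);r=i[(ip[:,0]>ip[:,1]*3)&(i[:,2]>.08)];print('idx',len(r),np.median(r,0),r[:,2].min(),r[:,2].max())
# arm line: centre points at z=.146
a=[onz(c,327,75,.146),onz(c,327.5,215,.146)];print('arm',a)
# ring outline: brass depth points, extreme radius per bearing
zr=np.median(P[84:92,300:312,2]);print('ring z',zr)
b=(P[...,2]>.1)&(P[...,2]<.135)&(np.hypot(P[...,0]-.559,P[...,1]+.078)<.075);q=P[b];an=np.degrees(np.arctan2(q[:,1]+.078,q[:,0]-.559));rr=np.hypot(q[:,0]-.559,q[:,1]+.078)
E=[]
for k in range(-160,-20,6):
    m=(an>=k)&(an<k+6)
    if m.sum()>5:E.append(q[m][np.argmax(rr[m])][:2])
E=np.array(E);f=least_squares(lambda x:np.hypot(E[:,0]-x[0],E[:,1]-x[1])-.062,[.559,-.078],loss='soft_l1',f_scale=.001);print('axis',f.x,(f.fun*1000).round(1))
ax=f.x;k=np.array([.5622,-.2292]);I=np.median(r,0)[:2]
A=lambda v:np.arctan2(v[1],v[0]);print('radius',np.hypot(*(k-ax)),np.hypot(*(I-ax)),'arm ang',A(k-ax),'idx',A(I-ax),'diff',A(I-ax)-A(k-ax))
E
```

```text
[(np.float64(0.112), np.int64(57)), (np.float64(0.113), np.int64(574)), (np.float64(0.114), np.int64(1190)), (np.float64(0.115), np.int64(498)), (np.float64(0.116), np.int64(240)), (np.float64(0.117), np.int64(486)), (np.float64(0.118), np.int64(436)), (np.float64(0.119), np.int64(107)), (np.float64(0.122), np.int64(65)), (np.float64(0.123), np.int64(73)), (np.float64(0.124), np.int64(35)), (np.float64(0.133), np.int64(43)), (np.float64(0.134), np.int64(194)), (np.float64(0.135), np.int64(194)), (np.float64(0.136), np.int64(38)), (np.float64(0.144), np.int64(132)), (np.float64(0.145), np.int64(480)), (np.float64(0.146), np.int64(358)), (np.float64(0.147), np.int64(53))]
idx 120 [ 0.5828 -0.1396  0.1236] 0.11945328328103999 0.12558282409344645
arm [array([ 0.5621, -0.1312,  0.146 ]), array([ 0.5627, -0.2186,  0.146 ])]
ring z 0.118850730049323
axis [ 0.5609 -0.0797] [-0.  -0.2 -0.1 -0.1 -0.2  0.  -0.  -0.1 -0.1 -0.1 -0.  -0.2  7.   7.
 -0.1 -0.2 -0.2 -0.1 -0.2 -0.2 -0.4 -0.2]
radius 0.14946423022699015 0.06375970692911401 arm ang -1.5623874756285012 idx -1.2207599142058525 diff 0.3416275614226487
```

Index fit: the arm sits 0.34 rad clockwise of the index at rest, so the clicks come at about 0.14, 0.34, 0.54 and 0.74 rad. I'll aim for 0.64. First the hand goes down and pinches the knob.

>>> carry_out([
  [[0,0,0],[0.9,0.3,1],0],
  [[0,0,0],[0.9,0.3,4],0],
  [[0,0,0],[0.9,0.3,7],0],
  [[0,0,0],[0.9,0.3,9.1],0],
  [[0,0,0],[0.9,0.3,9.1],150],
  [[0,0,0],[0.9,0.3,9.1],255],
  [[0,0,0],[0.9,0.3,9.1],255],
  [[0,0,0],[0.9,0.3,9.1],255],
], force=60)

```text
clock: 11.4
tcp_pos: [0.5625, -0.2302, 0.1611]
orientation: [0.001, 0.708, 0.707, -0.0]
wrist_force: [-1.4, 0.1, 2.7]
finger_gap: 0.0164
grip_force: 58.3
```

>>> carry_out([
  [[0,0,0],[0,0,0],255],
  [[0,0,0],[0,0,0],255],
  [[0,0,0],[0,0,0],255],
  [[0,0,0],[0,0,0],255],
  [[0,0,0],[0,0,0],255],
  [[0,0,0],[0,0,0],255],
  [[0,0,0],[0,0,0],255],
  [[0,0,0],[0,0,0],255],
])

```text
clock: 12.4
tcp_pos: [0.5625, -0.2301, 0.1611]
orientation: [0.001, 0.708, 0.707, -0.0]
wrist_force: [-2.5, 0.8, 5.6]
finger_gap: 0.0168
grip_force: 58.4
```

```bash
cat >> h.py <<'E'
AX=np.array([.5609,-.0797]);K0=np.array([.5622,-.2292]);PHI=np.arctan2(*(K0-AX)[::-1])
def th(s): d=np.array(s['tcp_pos'])[:2]-AX; return PHI-np.arctan2(d[1],d[0]),np.hypot(*d)
def arc(s,ts,t0):  # rows for lever angles ts, hand now holding at t0
    r=rot(s['orientation'])
    for t in ts:
        f=lambda a:np.array([np.cos(PHI-a),np.sin(PHI-a),0])*.1495
        print(round(t,3),np.degrees(t-t0).round(1),(r.inv().apply(f(t)-f(t0))*100).round(2))
E
python3 - <<'E'
from h import *
from workcell import env
s=env.get_state();print(s['tcp_pos'],th(s),s['finger_gap'],s['wrist_force'])
arc(s,[.04,.08,.12,.16,.2,.24],0)
E
```

```text
[ 0.56254665 -0.23013981  0.16112061] (np.float64(-0.0022497033482247186), np.float64(0.15044882309950783)) 0.016822244820749052 [-2.51316458  0.78960264  5.58823838]
0.04 2.3 [ 0.01 -0.6  -0.  ]
0.08 4.6 [ 0.04 -1.2  -0.  ]
0.12 6.9 [ 0.09 -1.79 -0.  ]
0.16 9.2 [ 0.17 -2.38 -0.  ]
0.2 11.5 [ 0.27 -2.97 -0.  ]
0.24 13.8 [ 0.39 -3.56 -0.  ]
```

>>> carry_out([
  [[0,0,2.3],[0,-0.6,0],255],
  [[0,0,4.6],[0.05,-1.2,0],255],
  [[0,0,6.9],[0.1,-1.8,0],255],
  [[0,0,9.2],[0.2,-2.4,0],255],
  [[0,0,11.5],[0.3,-3.0,0],255],
  [[0,0,13.8],[0.4,-3.6,0],255],
  [[0,0,13.8],[0.4,-3.6,0],255],
  [[0,0,13.8],[0.4,-3.6,0],255],
])

```text
clock: 13.4
tcp_pos: [0.5286, -0.2267, 0.1611]
orientation: [0.002, 0.787, 0.617, 0.001]
wrist_force: [5.5, -0.2, 4.8]
finger_gap: 0.0167
grip_force: 59.0
```

```bash
python3 - <<'E'
from h import *
from workcell import env
s=env.get_state();print(s['tcp_pos'],th(s),s['finger_gap'],s['wrist_force'],s['grip_force'])
arc(s,[.28,.32,.36,.4,.44,.48,.51],.24)
E
```

```text
[ 0.52859447 -0.22665599  0.1611445 ] (np.float64(0.2250848322976864), np.float64(0.15046498202502467)) 0.01668051284431307 [ 5.50028524 -0.18155365  4.83688404] 58.96909832954407
0.28 2.3 [ 0.01 -0.6  -0.  ]
0.32 4.6 [ 0.04 -1.2  -0.01]
0.36 6.9 [ 0.09 -1.79 -0.01]
0.4 9.2 [ 0.17 -2.38 -0.01]
0.44 11.5 [ 0.27 -2.97 -0.02]
0.48 13.8 [ 0.39 -3.56 -0.02]
0.51 15.5 [ 0.5  -3.99 -0.02]
```

Lever at 0.225 rad with about 8 N along the knob's path, which matches the spring alone between clicks 1 and 2. Next past click 2.

>>> carry_out([
  [[0,0,2.3],[0,-0.6,0],255],
  [[0,0,4.6],[0.05,-1.2,0],255],
  [[0,0,6.9],[0.1,-1.8,0],255],
  [[0,0,9.2],[0.2,-2.4,0],255],
  [[0,0,11.5],[0.3,-3.0,0],255],
  [[0,0,11.5],[0.3,-3.0,0],255],
  [[0,0,11.5],[0.3,-3.0,0],255],
  [[0,0,11.5],[0.3,-3.0,0],255],
])

```text
clock: 14.4
tcp_pos: [0.5001, -0.2173, 0.1611]
orientation: [0.003, 0.845, 0.535, 0.001]
wrist_force: [5.2, -3.2, 3.5]
finger_gap: 0.0163
grip_force: 59.0
```

>>> carry_out([
  [[0,0,1.2],[0,-0.3,0],255],
  [[0,0,2.3],[0,-0.6,0],255],
  [[0,0,3.4],[0.03,-0.9,0],255],
  [[0,0,4.6],[0.05,-1.2,0],255],
  [[0,0,5.2],[0.05,-1.35,0],255],
  [[0,0,5.2],[0.05,-1.35,0],255],
  [[0,0,5.2],[0.05,-1.35,0],255],
  [[0,0,5.2],[0.05,-1.35,0],255],
])

```text
clock: 15.4
tcp_pos: [0.4887, -0.2116, 0.1611]
orientation: [0.003, 0.868, 0.496, 0.001]
wrist_force: [6.1, -5.1, 1.9]
finger_gap: 0.0163
grip_force: 59.0
```

```bash
python3 - <<'E'
from h import *
from workcell import env
s=env.get_state();print(s['tcp_pos'],th(s),s['finger_gap'],s['wrist_force'],s['grip_force'])
print('tangential',rot(s['orientation']).inv().apply(s['wrist_force']))
E
```

```text
[ 0.48865107 -0.2116378   0.16113409] (np.float64(0.5096929627156463), np.float64(0.15042437320134733)) 0.016294913078217087 [ 6.1020852  -5.06892083  1.85371193] 58.98556172847748
tangential [-1.26555676  7.84336927 -1.80154783]
```

The force is climbing as expected before the third click, with the lever at 0.51. A small step over it should show the drop.

>>> carry_out([
  [[0,0,0.8],[0,-0.2,0],255],
  [[0,0,1.5],[0,-0.4,0],255],
  [[0,0,2.3],[0,-0.6,0],255],
  [[0,0,2.9],[0,-0.75,0],255],
  [[0,0,2.9],[0,-0.75,0],255],
  [[0,0,2.9],[0,-0.75,0],255],
  [[0,0,2.9],[0,-0.75,0],255],
  [[0,0,2.9],[0,-0.75,0],255],
])

```text
clock: 16.4
tcp_pos: [0.4809, -0.2071, 0.1611]
orientation: [0.002, 0.881, 0.473, 0.001]
wrist_force: [2.4, -3.1, 5.6]
finger_gap: 0.0166
grip_force: 59.2
```

```bash
python3 - <<'E'
from h import *
from workcell import env
s=env.get_state();print(th(s),rot(s['orientation']).inv().apply(s['wrist_force']))
E
```

```text
(np.float64(0.5695102634023368), np.float64(0.15044971883111238)) [-1.24367364  3.68026614 -5.57020036]
```

The force fell from 7.8 to 3.7 N, so the third click is passed. I'll settle midway to the fourth.

>>> carry_out([
  [[0,0,0.8],[0,-0.2,0],255],
  [[0,0,1.5],[0,-0.4,0],255],
  [[0,0,2.3],[0,-0.6,0],255],
  [[0,0,3.1],[0,-0.8,0],255],
  [[0,0,3.8],[0.03,-1.0,0],255],
  [[0,0,3.8],[0.03,-1.0,0],255],
  [[0,0,3.8],[0.03,-1.0,0],255],
  [[0,0,3.8],[0.03,-1.0,0],255],
])

```text
clock: 17.4
tcp_pos: [0.4731, -0.2019, 0.1611]
orientation: [0.003, 0.896, 0.444, 0.001]
wrist_force: [3.0, -5.0, 4.5]
finger_gap: 0.0167
grip_force: 59.1
```

```bash
python3 - <<'E'
from h import *
from workcell import env
s=env.get_state();print(th(s),rot(s['orientation']).inv().apply(s['wrist_force']),s['grip_force'],s['finger_gap'])
p,D=env.read_camera('side');cv2.imwrite('pics/s3.png',p[...,::-1])
E
```

```text
(np.float64(0.631756560302627), np.float64(0.1504506035344882)) [-2.15743444  5.49416165 -4.42959397] 59.090861678123474 0.016722019686856864
```

View pics/s3.png

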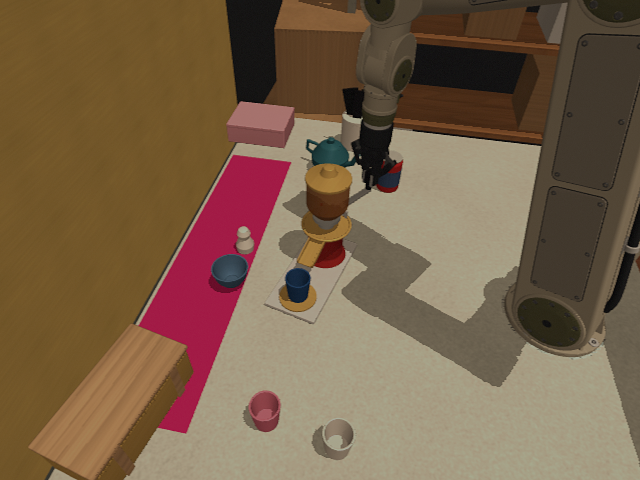

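The cup stands on the plate at (298,285), the hand holds the knob at (372,180), and everything else is where it was. Handing in.

```bash
python3 -c "
from workcell import env
print(env.hand_in())"
```

```text
the job is handed in; nothing more can be done
None
```

The blue cup stands upright on the middle of the brass plate, and the fingers still hold the lever at about 0.63 rad, past the third click and short of the fourth (estimated at 0.74 rad); the job is handed in, and no verdict came back.

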